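# Get the spice jar out from behind the shaker and the glass

### The job

In the wooden caddy the spice jar is boxed in against the back panel by the shaker and the upside-down glass in front of it. Set the shaker and the glass aside, both standing on the wooden board, then stand the spice jar in the middle of the round black coaster, and only after that put the shaker and the glass back in the caddy, each on the mark it came from. Keep everything upright as you carry it and leave the small glass cup and the teaspoon where they are.

Things in the scene. Friction and masses are not known exactly. Their poses are not given: they have to be found in the camera images.
- jar: Spice jar: white and printed, round, 47 mm in diameter, 98 mm tall, about 0.11 kg, straight sides. Stands upright on the rear mark of the caddy, 7 mm in front of its back panel and a few mm from the glass. Origin: centre of its underside, z up.
- shaker: Shaker: clear lower part with grey filling and grey domed top, round, 44 mm in diameter up to 70 mm height, then narrowing to 34 mm, 90 mm tall, about 0.1 kg. Stands upright on one of the two front marks of the caddy (left or right varies). Origin: centre of its underside, z up.
- glass: Clear tall drinking glass standing upside down, round, 65 mm in diameter (58 mm at the very top), 118 mm tall, about 0.19 kg, straight sides. Stands on the other front mark of the caddy. It may turn freely about its upright axis. Origin: centre of its lower face as it stands (the mouth), z up.
- caddy: Spice caddy, light wood, fixed: base 130 (x) by 180 (y) by 8 mm, flat top; upright back panel 90 mm wide, 10 mm thick, to 100 mm above the worktop, front face at x = +56.5 mm. Dark flat round marks: rear at (26, 0) mm, front at (-2, +53) and (-2, -53) mm; a thing stands centred on each at the start. Origin: centre of the underside, x away from the robot to the panel, y left, z up; turned up to 0.25 rad.
- board: Chopping board of medium brown wood, fixed, 100 mm (x) by 240 mm (y), 12 mm thick, with a fine dark line round its edge, lying empty in front of the blue dish rack; the rack's front wall (113 mm high) is just behind it. This is the side area. Origin: centre of its underside, y along its length (about left-right), z up.
- coaster: Round black rubber coaster, fixed, 95 mm in diameter, 6 mm thick, empty, on the worktop in front of or to the right of the caddy (it and the small glass cup swap places). Origin: centre of its underside, z up.
- small_cup: Small clear glass cup, 72 mm in diameter, 62 mm tall, loose bystander on the worktop. Origin: centre of its underside.
- spoon: Teaspoon, 137 mm long (its x axis), 28 mm wide, 13 mm high, loose bystander lying near the front edge of the worktop. Origin: centre of its underside.
Mind the look-alikes: they are no part of the job. What is shaped like the jar but blue or orange is not meant.

How it is judged (in metres and radians):
On the way, in this order (a step that is already met when the one before it is completed fails the run):
1. shaker and glass both stand released on the board while the jar still stands in its place in the caddy (x of shaker in the frame of board between -0.05 and 0.05 m and y of shaker in the frame of board between -0.12 and 0.12 m and z of shaker in the frame of board between 0.006 and 0.018 m and angle between each of shaker, glass's own z axis and vertical below 0.15 rad and contact force between the fingers and shaker below 0.1 N and linear speed of each of shaker, glass below 0.02 m/s and x of glass in the frame of board between -0.05 and 0.05 m and y of glass in the frame of board between -0.12 and 0.12 m and z of glass in the frame of board between 0.006 and 0.018 m and contact force between the fingers and glass below 0.1 N and distance of jar from where it was at the start of the episode below 0.02 m), for 0.2 s.
2. the jar stands released in the middle of the coaster while shaker and glass still stand on the board (horizontal distance between jar and coaster below 0.015 m and z of jar in the frame of coaster between 0.002 and 0.012 m and angle between each of jar, shaker, glass's own z axis and vertical below 0.15 rad and contact force between the fingers and jar below 0.1 N and linear speed of each of jar, shaker, glass below 0.02 m/s and x of shaker in the frame of board between -0.05 and 0.05 m and y of shaker in the frame of board between -0.12 and 0.12 m and z of shaker in the frame of board between 0.006 and 0.018 m and contact force between the fingers and shaker below 0.1 N and x of glass in the frame of board between -0.05 and 0.05 m and y of glass in the frame of board between -0.12 and 0.12 m and z of glass in the frame of board between 0.006 and 0.018 m and contact force between the fingers and glass below 0.1 N), for 0.2 s.
At the end, for the whole second after the job is handed in: The jar stands upright at rest on the coaster, its axis within 15 mm of the coaster's centre; shaker and glass each stand upright and at rest within 15 mm of where they stood at the start; all are released. Upright means within 0.15 rad (horizontal distance between jar and coaster below 0.015 m and z of jar in the frame of coaster between 0.002 and 0.012 m and angle between each of jar, shaker, glass's own z axis and vertical below 0.15 rad and contact force between the fingers and jar below 0.1 N and linear speed of each of jar, shaker, glass below 0.02 m/s and distance of each of shaker, glass from where it was at the start of the episode below 0.015 m and contact force between the fingers and shaker below 0.1 N and contact force between the fingers and glass below 0.1 N); the robot touches nothing.
It fails at once if the jar, shaker or glass is tipped over (more than 0.5 rad) (angle between any of jar, shaker, glass's own z axis and vertical above 0.5 rad).
It fails at once if the small cup is moved more than 25 mm or tipped, or the teaspoon is moved more than 25 mm (distance of any of small_cup, spoon from where it was at the start of the episode above 0.025 m or angle between small_cup's own z axis and vertical above 0.4 rad).
It also fails if it takes over 136 s, if anything falls off the work surface, if the arm or the gripper's body presses on something with over 40 N, if the wrist force passes 120 N, or if a joint passes its speed limit or range.

### The arm

A 7-joint arm with a two-finger parallel gripper is mounted at the origin on a cart in front of the work surface, level with it; the furniture and walls round the work are solid. World frame = base frame: x ahead of the robot, y to its left, z up, the work surface at z = 0. Lengths are in mm, angles in rad, forces in N, time in s.
With the tool pointing down it reaches from about 400 to 875 mm from the base axis. Payload 4.4 kg.
Tool frame: the origin (TCP) lies midway between the tips of the shut fingers; the grasp point (between the pads) lies ctrl.tcp_to_grasp behind it (ctrl.tcp_to_grasp is the distance from the TCP to the grasp point, in mm); z points along the fingers, y is the line along which they close (so a half turn about z gives the same grasp; the last joint's range is limited). The gripper opens to 85 mm and grips with 20 to 120 N. Pads are 22 mm wide; open, the fingers measure 114 mm over their backs; the gripper's body (76 mm by 85 mm) begins 54 mm behind the grasp point. The pads swing forward as they close: fully open they stand 13 mm farther back than shut.
Start: joints at [-1.396, 0.628, 0.038, 1.517, -0.027, 0.996, -0.02], TCP at [154.986, 631.266, 231.313] pointing down, gripper open.
Joint ranges: [-3.06, 3.06], [-0.37, 2.12], [-1.25, 1.32], [0.18, 2.47], [-1.1, 4.24], [0.23, 1.98], [-2.94, 2.94]. Speed limits (rad/s): [2.57, 2.57, 3.14, 3.14, 3.14, 3.14, 3.14].

### API

Orientations are given as [roll, pitch, yaw] about the fixed x, y, z axes, in that order (R = Rz(yaw) Ry(pitch) Rx(roll)).
In Python, from cell import ctrl, get_image, get_calibration, workorder, boxes_of, place_of gives the robot as it stands.
- The arm moves only by the tool play_rows, never from a script. Its argument "series" is a list that holds one entry, the list of rows, each a list of 7 numbers: the shift along the world's x, y, z in cm, then the turn, a rotation vector about the world's x, y, z in degrees, then the closure, from 0 (fully open) to 1 (shut). A call has 1 to 20 rows; each row shifts and turns the commanded pose from where the row before left it; what a row does not reach is not made up. A row lasts 1/8 s, in which the tool goes at most 62.5 mm and 10.7 degrees, less where a joint would pass 70% of its speed; a pose out of reach is approached as far as the arm can. A call with a gripper value outside its range is refused whole. The fingers move at their own pace and stop on an object; the grip force is fixed at half the most. Time passes only in rows, so rows that do not move let the fingers close. It gives the time, the measured TCP pose, the force, the opening and the grip force at its end, in the units of the state.
- ctrl.read_state(): the state, without advancing time (a new reading comes with each control period).
- get_image(name): name is "scene" or "top" or "wrist"; returns (picture, depth): 420x560x3 uint8, red, green, blue; 420x560 float32, mm along the optical axis (not along the pixel's ray), 0 where there is no reading.
- get_calibration(name): a dict with "K" (3x3 intrinsics, pixels), "R" (3x3) and "t" (3): a world point X has camera coordinates R X + t; the wrist camera has in their place "mount" (4x4, takes a point from camera to tool coordinates, whose origin is the TCP and whose axes are the flange's). Camera axes: x right, y down, z forward; pixel columns grow to the right and rows downward; lengths in mm; the calibration is good to about 2 mm. A picture is of the moment at which its call begins: read the wrist's pose just before it. get_calibration takes no time and is no camera call.
- workorder.finish_job(): hands the job in; it is judged then, once.
Trained networks look in the newest picture that a camera, given by its name, has taken for a name from the list of things; names that differ only in an ending like _2 or _b are one class to them, and where a whole thing is asked for, a point or a joint stands for the part that bears it (a point fixed in the world has none). Each returns a list of dicts, best first, with "p" (0 to 1); they miss things now and then, are a little off and sometimes report something else, mostly with a low value. They report only what shows in the picture. A call takes as long as a camera call. They do not tell look-alikes from the thing itself.
- boxes_of(target, camera): "pixel" ([column, row] in pixels, amid what is visible of it).
- place_of(target, camera): "pixel" ([column, row] in pixels: a listed point, or the origin of a listed thing).
The state is a dict: "clock": time; "qpos": joint angles; "qd": joint speeds; "tau": joint torques, N m; "eef_pos": TCP position; "tool_rot": TCP orientation; "force": force on the tool from outside, world axes, zero at the start; "torque": the same for the moment, N m; "width": finger opening in mm; "gripper_force": force on a finger pad.
Only numpy, scipy, OpenCV 4.12 (cv2) and the standard library are available. Lean on these libraries where they do the work, as an engineer would, in place of code of your own. Each camera call takes 0.05 s, during which the arm holds its last target. There are 200 camera calls.

## Working session

There is one attempt and no reset: what is moved stays moved. The work goes in short steps, Python scripts to look and compute and a tool call to move; the robot and the scene stay as the last step left them, time stands still between calls to the robot, and variables do not carry over. Pictures are saved under pics/ and viewed, at most 14 in all, crops included, and the job is handed in when it is done.

Besides the shell and the picture viewer there is one more tool, called after "Emit:" as name(argument=value, ...), one argument or row to a line, values as JSON. play_rows: Moves the arm, as the interface text tells. Its arguments: {"type":"object","properties":{"series":{"type":"array"}},"required":["series"]}

```bash
mkdir -p pics; ls
cat > h.py <<'E'
import numpy as np,cv2
from cell import ctrl,get_image,get_calibration,workorder,boxes_of,place_of
def save(n,f):
    im,d=get_image(n); cv2.imwrite('pics/'+f,im[:,:,::-1]); np.save('pics/'+n+'_d.npy',d); return im,d
def ray(n,px):
    c=get_calibration(n);K,R,t=[np.array(c[k]) for k in('K','R','t')]
    return -R.T@t, R.T@np.linalg.solve(K,[px[0],px[1],1])
def atz(n,px,z):
    o,r=ray(n,px); return o+r*(z-o[2])/r[2]
def cloud(n,d):
    c=get_calibration(n);K=np.array(c['K']);R=np.array(c['R']);t=np.array(c['t'])
    v,u=np.mgrid[:d.shape[0],:d.shape[1]]
    P=np.stack([(u-K[0,2])/K[0,0]*d,(v-K[1,2])/K[1,1]*d,d],-1)
    return (P-t)@R
E
python3 - <<'E'
from h import *
print(ctrl.read_state(),ctrl.tcp_to_grasp)
for n in('scene','top'):
    save(n,n+'0.png')
    for k in('jar','shaker','glass','caddy','board','coaster','small_cup','spoon'):
        print(n,k,[(np.round(b['pixel']),round(b['p'],2),np.round(atz(n,b['pixel'],8)[:2])) for b in place_of(k,n)[:3]])
E
```

```text
pics
{'clock': 0.0, 'qpos': array([-1.39582655,  0.62933981,  0.03842109,  1.51841464, -0.02700963,
        0.99626866, -0.01997648]), 'qd': array([-0.00041379, -0.00110296, -0.00073679, -0.00081451,  0.00123081,
       -0.00166971, -0.00014605]), 'tau': array([ 6.53225616e-04, -5.63401866e+01,  1.22620817e+00, -1.93434423e+01,
        1.09514533e-02,  1.06044931e-02,  5.93302644e-06]), 'eef_pos': array([154.79815927, 630.63862098, 230.37787618]), 'tool_rot': array([-3.13967943e+00,  5.39143625e-06,  2.90085698e+00]), 'force': array([-0.0890986 , -0.06277229, -0.30791681]), 'torque': array([0.0076654 , 0.00921573, 0.02410046]), 'gripper_force': 0.0, 'width': 85.40811806264131} 18.700000000000003
scene jar [(array([383., 289.]), 0.73, array([ 436., -614.])), (array([354., 272.]), 0.62, array([ 453., -529.])), (array([312., 214.]), 0.57, array([ 632., -252.]))]
scene shaker [(array([320., 224.]), 0.86, array([ 595., -310.]))]
scene glass [(array([294., 211.]), 0.97, array([ 615., -197.]))]
scene caddy [(array([306., 220.]), 0.88, array([ 591., -262.])), (array([185., 207.]), 0.57, arra
[... 347 characters left out ...]
ay([410., 230.]), 0.81, array([ 456., -513.])), (array([444., 235.]), 0.78, array([ 445., -595.]))]
top shaker [(array([324., 178.]), 0.64, array([ 579., -306.]))]
top glass [(array([287., 168.]), 0.93, array([ 603., -216.]))]
top caddy [(array([301., 171.]), 0.94, array([ 595., -251.])), (array([302., 160.]), 0.26, array([ 625., -253.]))]
top board [(array([160., 241.]), 0.62, array([422.,  87.]))]
top coaster [(array([266., 240.]), 0.64, array([ 427., -168.]))]
top small_cup [(array([365., 219.]), 0.9, array([ 480., -405.])), (array([265., 238.]), 0.41, array([ 431., -165.]))]
top spoon [(array([367., 218.]), 0.62, array([ 481., -410.])), (array([305., 158.]), 0.32, array([ 629., -260.]))]
```

View pictures.

View pics/scene0.png

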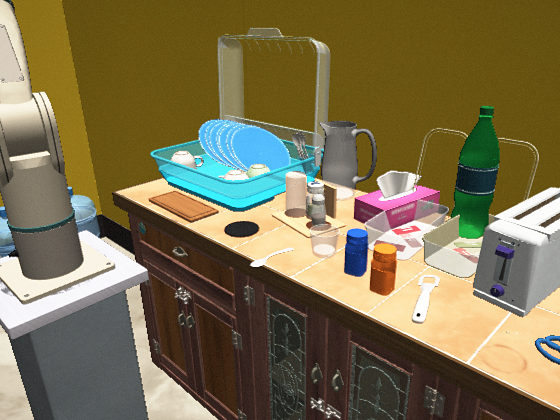

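View pics/top0.png

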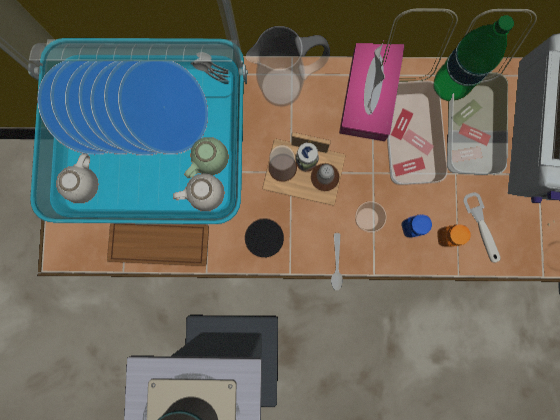

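Run:
```python
from h import *
print([a for a in dir(ctrl) if a[0]!='_'])
im=cv2.imread('pics/top0.png');d=np.load('pics/top_d.npy');P=cloud('top',d)
# depth points around caddy
def roi(x0,x1,y0,y1,z0,z1):
    return (P[...,0]>x0)&(P[...,0]<x1)&(P[...,1]>y0)&(P[...,1]<y1)&(P[...,2]>z0)&(P[...,2]<z1)&(d>0)
m=roi(500,700,-370,-150,4,12)
q=P[m][:,:2].astype(np.float32);print('caddy base',len(q),cv2.minAreaRect(q))
for z0 in range(12,140,8):
    m=roi(500,700,-370,-150,z0,z0+8)
    if m.sum()>3:
        n,l,s,c=cv2.connectedComponentsWithStats(m.astype(np.uint8))
        print(z0,[(s[i,4],np.round(P[l==i].mean(0)[:2])) for i in range(1,n) if s[i,4]>4])
m=roi(340,500,-60,240,8,16);q=P[m][:,:2].astype(np.float32);print('board',len(q),cv2.minAreaRect(q))
m=roi(370,490,-230,-110,3,9)
q=P[m][:,:2].astype(np.float32);print('coaster depth',len(q),cv2.minEnclosingCircle(q))
m=((im.max(2)<60)&roi(370,490,-230,-110,-10,30)).astype(np.uint8)
n,l,s,c=cv2.connectedComponentsWithStats(m);i=1+s[1:,4].argmax();print('coaster',s[i],c[i],atz('top',c[i],6))
m=roi(470,520,-60,240,20,200);print('rack wall min x',np.percentile(P[m][:,0],[1,5,20]) if m.any() else 0, P[m][:,2].max() if m.any() else 0)
```

```text
['MotionError', 'read_state', 'tcp_to_grasp']
caddy base 2089 ((599.304443359375, -261.5967712402344), (211.4582061767578, 195.7890625), 88.37922668457031)
12 [(np.int32(7), array([ 694., -348.])), (np.int32(6), array([ 660., -233.])), (np.int32(12), array([ 580., -222.]))]
20 [(np.int32(7), array([ 693., -351.])), (np.int32(5), array([ 690., -365.])), (np.int32(7), array([ 644., -304.])), (np.int32(5), array([ 574., -209.]))]
28 [(np.int32(5), array([ 692., -353.])), (np.int32(9), array([ 659., -234.])), (np.int32(5), array([ 647., -293.])), (np.int32(5), array([ 597., -260.])), (np.int32(5), array([ 575., -205.]))]
36 [(np.int32(7), array([ 690., -362.])), (np.int32(7), array([ 657., -244.])), (np.int32(7), array([ 644., -305.])), (np.int32(6), array([ 577., -216.])), (np.int32(6), array([ 576., -197.])), (np.int32(5), array([ 565., -297.]))]
44 [(np.int32(13), array([ 692., -356.])), (np.int32(6), array([ 660., -234.])), (np.int32(6), array([ 647., -293.])), (np.int32(10), array([ 597., -260.])), (np.int32(6), array([ 583., -185.])), (np.int32(23), array([ 567., -309.]))]
52 [(np.
[... 1709 characters left out ...]
, -194.])), (np.int32(15), array([ 605., -228.])), (np.int32(9), array([ 599., -179.])), (np.int32(5), array([ 597., -194.])), (np.int32(9), array([ 593., -226.])), (np.int32(7), array([ 589., -200.])), (np.int32(18), array([ 585., -217.])), (np.int32(5), array([ 581., -205.]))]
124 [(np.int32(384), array([ 606., -205.]))]
board 3634 ((416.6578369140625, 93.51963806152344), (240.59585571289062, 99.24299621582031), 88.67318725585938)
coaster depth 1017 ((429.77008056640625, -167.72171020507812), 78.3818588256836)
coaster [ 245  219   39   38 1143] [263.79352581 237.68941382] [ 432.49157594 -162.17948703    6.        ]
rack wall min x [470.93522089 473.63381781 481.98158948] 113.78222623915734
```

Emit:
play_rows(
  series=[
    [[2.3,-4.65,0.5,0,0,-3.43,0],[2.3,-4.65,0.5,0,0,-3.43,0],[2.3,-4.65,0.5,0,0,-3.43,0],[2.3,-4.65,0.5,0,0,-3.43,0],[2.3,-4.65,0.5,0,0,-3.43,0],[2.4,-4.65,0.5,0,0,-3.43,0],[2.5,-4.65,0.5,0,0,-3.43,0],[2.5,-4.65,0.5,0,0,-3.43,0],[2.5,-4.65,0.5,0,0,-3.43,0],[2.5,-4.65,0.5,0,0,-3.43,0],[2.5,-4.65,0.5,0,0,-3.43,0],[2.6,-4.65,0.5,0,0,-3.43,0],[2.6,-4.65,0.5,0,0,-3.43,0],[2.7,-4.65,0.5,0,0,-3.43,0],[2.7,-4.65,0.5,0,0,-3.43,0],[2.8,-4.65,0.5,0,0,-3.43,0],[2.8,-4.65,0.5,0,0,-3.43,0],[2.8,-4.65,0.5,0,0,-3.43,0],[0,0,0,0,0,0,0],[0,0,0,0,0,0,0]],
  ],
)

```text
clock: 3.4
eef_pos: [608.7, -205.1, 320.8]
tool_rot: [-3.141, -0.001, 1.824]
force: [0.2, 0.3, 0.1]
width: 85.6
gripper_force: 0.0
```

```bash
cat >> h.py <<'E'
from scipy.spatial.transform import Rotation as Ro
def wcam():
    s=ctrl.read_state(); T=np.eye(4);T[:3,:3]=Ro.from_euler('xyz',s['tool_rot']).as_matrix();T[:3,3]=s['eef_pos']
    c=get_calibration('wrist'); return T@np.array(c['mount']),np.array(c['K'])
def watz(W,K,px,z):
    r=W[:3,:3]@np.linalg.solve(K,[px[0],px[1],1]); return W[:3,3]+r*(z-W[2,3])/r[2]
def wcloud(W,K,d):
    v,u=np.mgrid[:d.shape[0],:d.shape[1]]
    return np.stack([(u-K[0,2])/K[0,0]*d,(v-K[1,2])/K[1,1]*d,d],-1)@W[:3,:3].T+W[:3,3]
def tops(P,d):
    for nm,z0,z1 in(('glass',121,131),('jar',101,110)):
        m=((P[...,2]>z0)&(P[...,2]<z1)&(d>0)&(P[...,0]>540)).astype(np.uint8)
        m=cv2.morphologyEx(m,cv2.MORPH_OPEN,np.ones((3,3)))
        n,l,s,c=cv2.connectedComponentsWithStats(m)
        for i in range(1,n):
            if s[i,4]>100: print(nm,s[i,4],np.round(P[l==i].mean(0),1),cv2.minEnclosingCircle(P[l==i][:,:2].astype(np.float32)))
E
python3 - <<'E'
from h import *
s=ctrl.read_state();print(s['clock'],s['eef_pos'],s['tool_rot'],s['qpos'],s['width'])
W,K=wcam();im,d=save('wrist','w1.png');P=wcloud(W,K,d);np.savez('pics/w1.npz',W=W,K=K)
print(W[:3,3]);tops(P,d)
for k,z in(('jar',8),('shaker',8),('glass',8),('caddy',0)):
    print(k,[(np.round(b['pixel']),round(b['p'],2),np.round(watz(W,K,b['pixel'],z)[:2])) for b in place_of(k,'wrist')[:3]])
E
```

```text
3.4 [ 608.65499826 -205.06482837  320.83558159] [-3.14099590e+00 -1.42172167e-03  1.82352144e+00] [-0.00251969  0.58246494  0.49912     1.42618091 -0.28644617  1.20654075
  0.78235383] 85.59778421472392
[ 589.96784314 -133.72011345  463.40446773]
glass 1735 [ 607.2 -205.5  125.7] ((607.3432006835938, -206.83546447753906), 28.675249099731445)
glass 131 [ 899.5 -124.8  126.2] ((900.3641357421875, -125.19772338867188), 11.202656745910645)
glass 347 [ 769.5 -183.4  126. ] ((783.4129028320312, -188.20457458496094), 43.19715881347656)
glass 226 [ 859.1 -213.6  126.2] ((852.777099609375, -211.84310913085938), 27.351871490478516)
jar 894 [552.5 -33.1 106.2] ((551.427734375, -33.444698333740234), 25.488447189331055)
jar 506 [815.9  47.3 105. ] ((811.4899291992188, 46.20123291015625), 23.831024169921875)
jar 2226 [623.3 -35.9 106.4] ((623.3507690429688, -35.367244720458984), 30.37310218811035)
jar 252 [ 765.6 -183.8  105.4] ((776.1402587890625, -188.7230224609375), 40.339927673339844)
jar 866 [ 623.1 -263.1  106. ] ((622.85205078125, -264.1686706542969), 22.810205459594727)
jar [(array([282., 211.]), 0.75, array([ 624., -264.]))]
shaker [(array([251., 232.]), 0.61, array([ 584., -312.]))]
glass [(array([279., 172.]), 0.69, array([ 605., -202.])), (array([184., 268.]), 0.67, array([ 486., -407.]))]
caddy [(array([268., 201.]), 0.84, array([ 599., -255.]))]
```

View pics/w1.png

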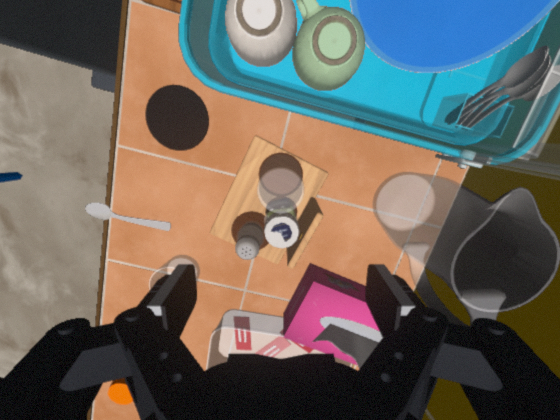

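Emit:
play_rows(
  series=[
    [[-0.13,-0.1,-4,0,0,1,0],[0,0,-4,0,0,0,0],[0,0,-4,0,0,0,0],[0,0,-4,0,0,0,0],[0,0,-3.5,0,0,0,0],[0,0,-2.5,0,0,0,0],[0,0,-2,0,0,0,0],[0,0,-1.7,0,0,0,0],[0,0,0,0,0,0,0],[0,0,0,0,0,0,1],[0,0,0,0,0,0,1],[0,0,0,0,0,0,1],[0,0,0,0,0,0,1],[0,0,0,0,0,0,1],[0,0,0,0,0,0,1]],
  ],
)

```text
clock: 5.52
eef_pos: [608.5, -207.3, 66.0]
tool_rot: [3.14, 0.001, 1.841]
force: [-1.0, 0.3, 5.3]
width: 57.6
gripper_force: 62.0
```

Run:
```python
from h import *
z=np.load('pics/w1.npz');W,K=z['W'],z['K'];im=cv2.imread('pics/w1.png');d=np.load('pics/wrist_d.npy')
m=np.zeros(d.shape,np.uint8);m[75:160,135:220]=(im.max(2)<60)[75:160,135:220]
n,l,s,c=cv2.connectedComponentsWithStats(m);i=1+s[1:,4].argmax();print('coaster',s[i],watz(W,K,c[i],6))
P=wcloud(W,K,d)
e=[watz(W,K,(c[i][0]+a,c[i][1]+b),6)[:2].round() for a,b in((-31,0),(31,0),(0,-32),(0,32))];print(e)
```

```text
coaster [ 147   86   61   63 2978] [ 435.62743583 -161.22929074    6.        ]
[array([ 391., -173.]), array([ 481., -150.]), array([ 429., -117.]), array([ 443., -208.])]
```

Emit:
play_rows(
  series=[
    [[0,0,1,0,0,0,1],[0,0,1,0,0,0,1],[0,0,1,0,0,0,1],[0,0,0,0,0,0,1],[0,0,0,0,0,0,1]],
  ],
)

```text
clock: 6.15
eef_pos: [607.5, -206.6, 94.2]
tool_rot: [-3.141, -0.0, 1.841]
force: [0.1, -1.0, -3.3]
width: 57.5
gripper_force: 61.6
```

Run:
```python
from h import *
s=ctrl.read_state();print(s['width'],s['force'],s['gripper_force'])
W,K=wcam();im,d=save('wrist','w2.png')
```

```text
57.46031469580147 [ 0.06793089 -0.95693714 -3.31019566] 61.58434787968872
```

View pics/w2.png

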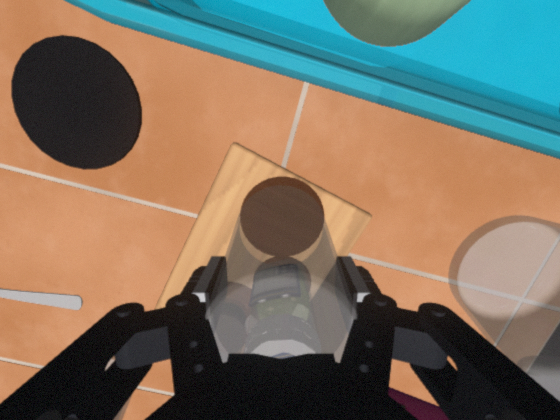

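Emit:
play_rows(
  series=[
    [[0,0,3,0,0,0,1],[0,0,4,0,0,0,1],[0,0,4,0,0,0,1],[-2.2,0,0.6,0,0,5.7,1],[-4.2,0,0,0,0,5.7,1],[-4.2,0,0,0,0,5.7,1],[-4,0.5,0,0,0,5.7,1],[-2.2,2.5,0,0,0,5.7,1],[-0.3,4,0,0,0,5.7,1],[-0.3,4,0,0,0,5.7,1],[-0.3,4,0,0,0,5.7,1],[-0.3,4,0,0,0,5.7,1],[-0.3,4,0,0,0,5.7,1],[-0.3,4,0,0,0,5.7,1],[-0.3,4,0,0,0,5.7,1],[-0.3,4,0,0,0,6.1,1],[-0.3,3,0,0,0,0,1],[-0.1,2.5,0,0,0,0,1],[0,0,0,0,0,0,1],[0,0,0,0,0,0,1]],
  ],
)

```text
clock: 8.7
eef_pos: [411.5, 197.2, 210.1]
tool_rot: [-3.141, -0.001, 3.14]
force: [0.2, -0.1, -2.4]
width: 57.4
gripper_force: 61.9
```

Run:
```python
from h import *
W,K=wcam();im,d=save('wrist','w3.png');print(ctrl.read_state()['qpos'])
print(np.round(W[:3,3]))
for px in((50,50),(510,50),(280,100),(280,10)):print(px,watz(W,K,px,12).round())
im,d=save('scene','s3.png')
cv2.imwrite('pics/c3.png',np.hstack([cv2.resize(im[120:260,100:300,::-1],None,fx=2,fy=2),cv2.resize(cv2.imread('pics/w3.png'),(373,280))]))
```

```text
[-0.56961354  0.38885075  0.08295399  2.06163123 -0.0482135   0.69385856
  1.11290015]
[337. 197. 353.]
(50, 50) [261. -45.  12.]
(510, 50) [262. 436.  12.]
(280, 100) [311. 196.  12.]
(280, 10) [226. 196.  12.]
```

View pics/c3.png

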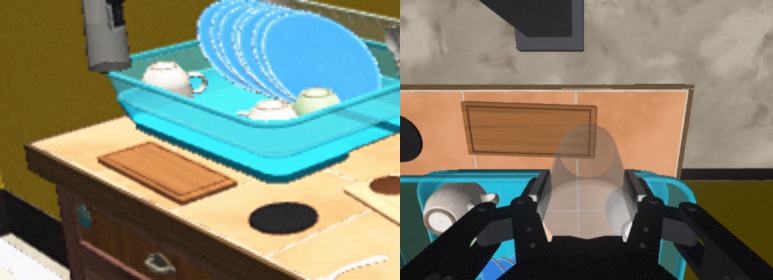

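Run:
```python
from h import *
W,K=wcam();d=np.load('pics/wrist_d.npy');P=wcloud(W,K,d)
for z0 in(-6,6,9,):
  m=(P[...,2]>z0)&(P[...,2]<z0+10)&(P[...,0]>340)&(P[...,0]<500)&(P[...,1]>-60)&(P[...,1]<260)&(d>0)
  v,u=np.nonzero(m);print(z0,m.sum(),cv2.minAreaRect(P[m][:,:2].astype(np.float32)),u.min(),u.max(),v.min(),v.max())
im=cv2.imread('pics/w3.png');print(np.median(P[215,120:240,2]),P[200,200],im[200,200],P[150,60],)
m=(im[...,2]>110)&(im[...,2]<190)&(im[...,1]<110);
cv2.imwrite('pics/w3c.png',im[100:300,40:360])
```

```text
-6 13151 ((419.947998046875, 100.01506042480469), (159.8977813720703, 319.9606018066406), 0.004445577505975962) 62 335 128 253
6 13156 ((420.1504821777344, 92.23817443847656), (239.1597900390625, 99.81526947021484), 87.84980773925781) 91 295 152 235
9 13015 ((420.1282958984375, 92.087890625), (238.88047790527344, 99.74019622802734), 87.86701202392578) 91 295 152 235
11.989952898231081 [423.71441151  98.16530971  12.11426308] [ 61 104 161] [364.74766781 -66.75236144   0.45187428]
```

View pics/w3c.png

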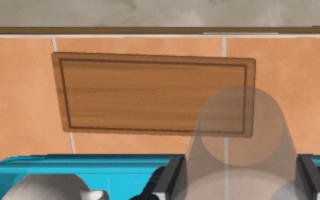

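Emit:
play_rows(
  series=[
    [[0.2,-2,-1,0,0,0,1],[0.3,-2,-3,0,0,0,1],[0,0,-3,0,0,0,1],[0,0,-3,0,0,0,1],[0,0,-2,0,0,0,1],[0,0,-1,0,0,0,1],[0,0,-0.5,0,0,0,1],[0,0,0,0,0,0,1],[0,0,0,0,0,0,1]],
  ],
)

```text
clock: 9.93
eef_pos: [417.1, 158.4, 75.9]
tool_rot: [3.141, 0.001, 3.141]
force: [0.6, 0.9, -2.4]
width: 57.4
gripper_force: 62.0
```

Emit:
play_rows(
  series=[
    [[0,0,-0.2,0,0,0,1],[0,0,-0.2,0,0,0,1],[0,0,-0.1,0,0,0,1],[0,0,0,0,0,0,1],[0,0,0,0,0,0,1]],
  ],
)

```text
clock: 10.55
eef_pos: [416.7, 158.2, 70.3]
tool_rot: [-3.142, -0.0, 3.141]
force: [-0.2, -0.3, -2.5]
width: 57.5
gripper_force: 62.0
```

Emit:
play_rows(
  series=[
    [[0,0,-0.1,0,0,0,1],[0,0,-0.1,0,0,0,1],[0,0,0,0,0,0,1],[0,0,0,0,0,0,1]],
  ],
)

```text
clock: 11.05
eef_pos: [416.6, 158.3, 69.9]
tool_rot: [3.141, 0.001, 3.141]
force: [-3.8, -1.2, 20.5]
width: 57.4
gripper_force: 64.3
```

Emit:
play_rows(
  series=[
    [[0,0,0.1,0,0,0,1],[0,0,0,0,0,0,0.3],[0,0,0,0,0,0,0],[0,0,0,0,0,0,0],[0,0,0,0,0,0,0],[0,0,2,0,0,0,0],[0,0,4,0,0,0,0],[0,0,5,0,0,0,0],[0,0,5,0,0,0,0],[0,0,0,0,0,0,0]],
  ],
)

```text
clock: 12.3
eef_pos: [419.0, 159.2, 232.7]
tool_rot: [3.138, 0.007, 3.141]
force: [0.6, -0.0, -0.9]
width: 85.1
gripper_force: 0.0
```

Run:
```python
from h import *
z=np.load('pics/w1.npz')
W,K=wcam();im,d=save('wrist','w4.png');P=wcloud(W,K,d)
for z0,z1 in((124,134),):
  m=(P[...,2]>z0)&(P[...,2]<z1)&(P[...,0]>370)&(P[...,0]<460)&(P[...,1]>100)&(P[...,1]<220)&(d>0)
  print(m.sum(),cv2.minEnclosingCircle(P[m][:,:2].astype(np.float32)),P[m].mean(0))
```

```text
3111 ((414.9007568359375, 157.26731872558594), 28.639392852783203) [413.1788481  157.386146   129.56873188]
```

Emit:
play_rows(
  series=[
    [[0.1,-3,0.1,0,0,-7.25,0],[0.2,-3,0.1,0,0,-7.25,0],[0.2,-3,0.1,0,0,-7.25,0],[0.2,-3,0.1,0,0,-7.25,0],[0.2,-3,0.1,0,0,-7.25,0],[0.2,-3,0.1,0,0,-7.25,0],[0.2,-3,0.1,0,0,-7.25,0],[0.2,-3,0.1,0,0,-7.25,0],[0.2,-3,0.1,0,0,-7.25,0],[0.2,-3,0.1,0,0,-7.25,0],[0.2,-3,0.1,0,0,-7.25,0],[0.2,-3,0.1,0,0,-7.25,0],[2.4,-1.8,0.1,0,0,-7.25,0],[2.4,-1.8,0.1,0,0,-7.25,0],[2.4,-1.8,0.1,0,0,-7.25,0],[2.4,-1.8,0.1,0,0,-7.25,0],[2.4,-1.8,0.1,0,0,-7.25,0],[2.4,-1.8,0.1,0,0,-7.25,0],[0,0,0,0,0,0,0],[0,0,0,0,0,0,0]],
  ],
)

```text
clock: 14.85
eef_pos: [582.4, -309.2, 245.5]
tool_rot: [-3.138, 0.001, 0.864]
force: [1.0, 0.1, 0.3]
width: 85.4
gripper_force: 0.0
```

Run:
```python
from h import *
W,K=wcam();im,d=save('wrist','w5.png');P=wcloud(W,K,d);print(ctrl.read_state()['qpos'])
for nm,x,y,z0,z1 in(('shaker',584,-310,82,101),('jar',623,-263,101,110)):
  m=(P[...,2]>z0)&(P[...,2]<z1)&(np.hypot(P[...,0]-x,P[...,1]-y)<40)&(d>0)
  m=cv2.morphologyEx(m.astype(np.uint8),cv2.MORPH_OPEN,np.ones((3,3)))>0
  print(nm,m.sum(),cv2.minEnclosingCircle(P[m][:,:2].astype(np.float32)) if m.any() else 0)
for k in('shaker','jar'):
    print(k,[(np.round(b['pixel']),round(b['p'],2),np.round(watz(W,K,b['pixel'],8)[:2])) for b in place_of(k,'wrist')[:3]])
```

```text
[ 0.05732265  0.72900588  0.72264747  1.48012669 -0.5087812   1.12885656
  0.16741169]
shaker 783 ((584.5336303710938, -307.163818359375), 17.094318389892578)
jar 1808 ((623.510986328125, -264.1119689941406), 22.669342041015625)
shaker [(array([276., 274.]), 0.64, array([ 489., -408.])), (array([284., 180.]), 0.59, array([ 587., -309.]))]
jar [(array([308., 329.]), 0.91, array([ 464., -513.])), (array([284., 134.]), 0.58, array([ 626., -264.])), (array([332., 369.]), 0.45, array([ 444., -599.]))]
```

View pics/w5.png

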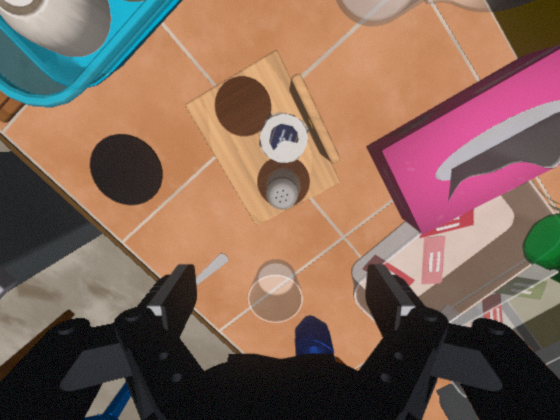

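Emit:
play_rows(
  series=[
    [[0.2,0.1,-4,0,0,0,0],[0,0,-4,0,0,0,0],[0,0,-4,0,0,0,0],[0,0,-3,0,0,0,0],[0,0,-3,0,0,0,0],[0,0,-2.4,0,0,0,0],[0,0,0,0,0,0,0],[0,0,0,0,0,0,0],[0,0,0,0,0,0,1],[0,0,0,0,0,0,1],[0,0,0,0,0,0,1],[0,0,0,0,0,0,1],[0,0,0,0,0,0,1],[0,0,0,0,0,0,1],[0,0,0,0,0,0,1]],
  ],
)

```text
clock: 16.88
eef_pos: [585.9, -308.6, 44.5]
tool_rot: [3.141, -0.001, 0.863]
force: [-1.1, 1.5, 5.9]
width: 36.5
gripper_force: 59.3
```

Emit:
play_rows(
  series=[
    [[0,0,3,0,0,0,1],[0,0,5,0,0,0,1],[0,0,5,0,0,0,1],[0,0,3.5,0,0,0,1],[-2.8,2,0,0,0,8.15,1],[-2.8,2,0,0,0,8.15,1],[-2.8,2,0,0,0,8.15,1],[-2.8,2,0,0,0,8.15,1],[-2.8,2,0,0,0,8.15,1],[-0.25,2.35,0,0,0,8.15,1],[-0.25,2.35,0,0,0,8.15,1],[-0.25,2.35,0,0,0,8.15,1],[-0.25,2.35,0,0,0,8.15,1],[-0.25,2.35,0,0,0,8.15,1],[-0.25,2.35,0,0,0,8.15,1],[-0.25,2.35,0,0,0,8.15,1],[-0.25,2.35,0,0,0,8.15,1],[-0.25,2.35,0,0,0,8.15,1],[-0.25,2.35,0,0,0,8.15,1],[-0.25,2.35,0,0,0,8.15,1]],
  ],
)

```text
clock: 19.38
eef_pos: [418.1, 50.3, 208.6]
tool_rot: [-3.142, 0.001, -3.14]
force: [-0.4, -0.2, -0.8]
width: 36.2
gripper_force: 59.9
```

Emit:
play_rows(
  series=[
    [[0,0,0,0,0,0,1],[0,0,0,0,0,0,1]],
  ],
)

```text
clock: 19.62
eef_pos: [418.2, 48.9, 208.4]
tool_rot: [-3.141, 0.0, 3.137]
force: [0.2, -0.9, -0.5]
width: 36.2
gripper_force: 59.9
```

Emit:
play_rows(
  series=[
    [[0,0,-3,0,0,0,1],[0,0,-4,0,0,0,1],[0,0,-4,0,0,0,1],[0,0,-2.8,0,0,0,1],[0,0,-1.2,0,0,0,1],[0,0,-0.6,0,0,0,1],[0,0,-0.2,0,0,0,1],[0,0,-0.1,0,0,0,1],[0,0,0,0,0,0,1],[0,0,0,0,0,0,1]],
  ],
)

```text
clock: 20.88
eef_pos: [419.2, 49.9, 51.5]
tool_rot: [3.141, -0.003, 3.139]
force: [0.0, -0.0, -1.2]
width: 36.4
gripper_force: 59.9
```

Emit:
play_rows(
  series=[
    [[0,0,-0.1,0,0,0,1],[0,0,-0.1,0,0,0,1],[0,0,-0.1,0,0,0,1],[0,0,0,0,0,0,1],[0,0,0,0,0,0,1]],
  ],
)

```text
clock: 21.5
eef_pos: [419.1, 49.9, 48.4]
tool_rot: [-3.141, -0.003, 3.139]
force: [-0.4, -1.6, 4.6]
width: 36.1
gripper_force: 60.7
```

Emit:
play_rows(
  series=[
    [[0,0,0,0,0,0,0.4],[0,0,0,0,0,0,0.2],[0,0,0,0,0,0,0.2],[0,0,0,0,0,0,0.2],[0,0,2.5,0,0,0,0.2],[0,0,5,0,0,0,0.2],[0,0,5,0,0,0,0],[0,0,5,0,0,0,0],[0,0,1.5,0,0,0,0]],
  ],
)

```text
clock: 22.62
eef_pos: [420.3, 50.0, 240.8]
tool_rot: [3.14, 0.001, 3.139]
force: [0.1, 0.2, -0.9]
width: 85.4
gripper_force: 0.0
```

Run:
```python
from h import *
im,d=save('wrist','w6.png')
```

```text
(no output)
```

View pics/w6.png

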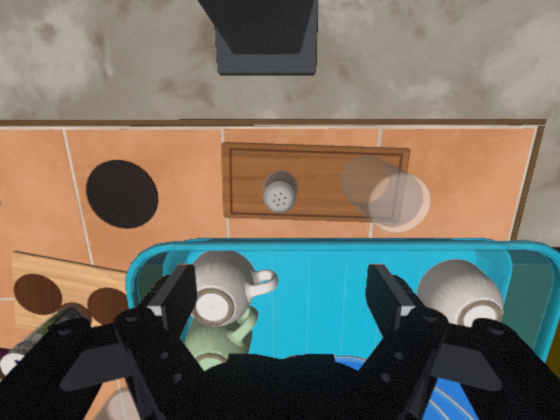

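Emit:
play_rows(
  series=[
    [[0.2,-3.5,0,0,0,-1,0],[0.2,-3.5,0,0,0,-1,0],[0.2,-3.5,0,0,0,-1,0],[0.2,-3.5,0,0,0,-1,0],[0.2,-3.5,0,0,0,-1,0],[0.5,-3.5,0,0,0,-1,0],[2.5,-2,0,0,0,-1,0],[3.3,-1.7,0,0,0,-1,0],[3.3,-1.7,0,0,0,-1,0],[3.3,-1.7,0,0,0,-1,0],[3.3,-1.7,0,0,0,-1,0],[3.1,-1.6,0,0,0,-1.5,0],[0,0,0,0,0,0,0],[0,0,0,0,0,0,0]],
  ],
)

```text
clock: 24.42
eef_pos: [620.8, -263.8, 237.0]
tool_rot: [3.141, -0.006, 2.92]
force: [-0.9, -0.6, 0.0]
width: 85.6
gripper_force: 0.0
```

Run:
```python
from h import *
W,K=wcam();im,d=save('wrist','w7.png');P=wcloud(W,K,d);print(ctrl.read_state()['qpos'],ctrl.read_state()['eef_pos'])
m=(P[...,2]>101)&(P[...,2]<110)&(np.hypot(P[...,0]-623,P[...,1]+263)<35)&(d>0)
m=cv2.morphologyEx(m.astype(np.uint8),cv2.MORPH_OPEN,np.ones((3,3)))>0
print(m.sum(),cv2.minEnclosingCircle(P[m][:,:2].astype(np.float32)))
g=im.max(2)
for nm,x,y,z,r in(('coaster',435,-162,6,70),('markG',607,-206,8,50),('markS',584,-309,8,50)):
  m=((g<(60 if z==6 else 95))&(np.hypot(P[...,0]-x,P[...,1]-y)<r)&(abs(P[...,2]-z)<5)&(d>0)).astype(np.uint8)
  n,l,s,c=cv2.connectedComponentsWithStats(m)
  if n>1:
    i=1+s[1:,4].argmax();print(nm,s[i],watz(W,K,c[i],z)[:2],cv2.minEnclosingCircle(P[l==i][:,:2].astype(np.float32)))
```

```text
[ 0.01242897  0.74548391  0.65864906  1.43913013 -0.47678229  1.12538577
  2.10064917] [ 620.83219173 -263.58108732  237.48806362]
1599 ((624.0198974609375, -264.4858093261719), 22.866802215576172)
coaster [ 292    0   83   53 3496] [ 451.65183474 -167.57486672] ((437.80596923828125, -163.94219970703125), 45.9868278503418)
markG [ 288  140   62   52 2001] [ 608.08864546 -205.57530554] ((606.7848510742188, -212.11627197265625), 39.11802291870117)
markS [ 214  140   61   53 2002] [ 584.90776591 -307.61319783] ((586.7720947265625, -305.0088195800781), 38.56660461425781)
```

View pics/w7.png

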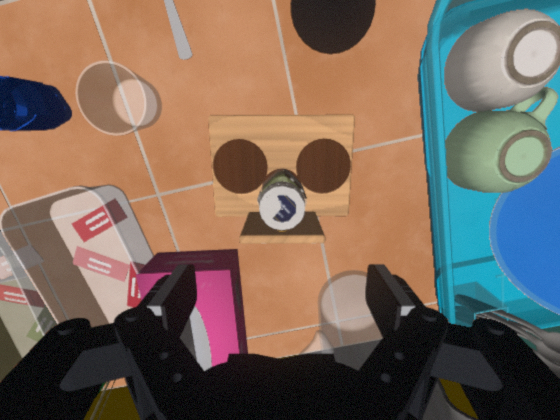

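Emit:
play_rows(
  series=[
    [[0.3,-0.05,-4,0,0,0,0],[0,0,-4,0,0,0,0],[0,0,-4,0,0,0,0],[0,0,-3,0,0,0,0],[0,0,-2.4,0,0,0,0],[0,0,-1.5,0,0,0,0],[0,0,0,0,0,0,0],[0,0,0,0,0,0,0],[0,0,0,0,0,0,1],[0,0,0,0,0,0,1],[0,0,0,0,0,0,1],[0,0,0,0,0,0,1],[0,0,0,0,0,0,1],[0,0,0,0,0,0,1],[0,0,0,0,0,0,1]],
  ],
)

```text
clock: 26.35
eef_pos: [625.7, -264.7, 50.7]
tool_rot: [-3.142, -0.002, 2.921]
force: [-0.8, 1.2, 5.8]
width: 51.5
gripper_force: 62.0
```

Run:
```python
from h import *
s=ctrl.read_state();print(s['width'],s['gripper_force'],s['force'])
im,d=save('wrist','w8.png')
```

```text
51.500275753863455 61.95121318101883 [-0.79877082  1.22566716  5.84772078]
```

View pics/w8.png

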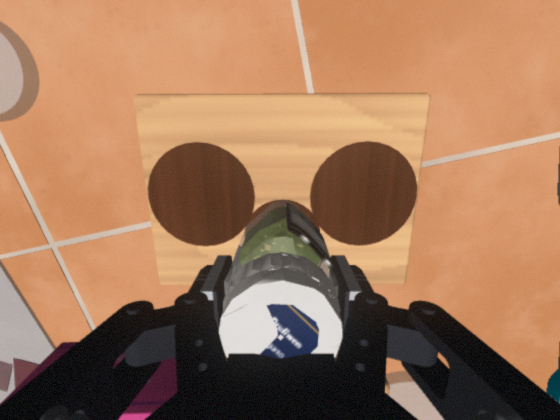

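Emit:
play_rows(
  series=[
    [[0,0,2,0,0,0,1],[0,0,4,0,0,0,1],[0,0,4,0,0,0,1],[-1.5,0.8,0,0,0,0,1],[-2.5,1.4,0,0,0,0,1],[-2.5,1.4,0,0,0,0,1],[-2.5,1.4,0,0,0,0,1],[-2.5,1.4,0,0,0,0,1],[-2.5,1.4,0,0,0,0,1],[-2.5,1.4,0,0,0,0,1],[-1.5,0.8,0,0,0,0,1],[-0.8,0.15,0,0,0,0,1],[0,0,0,0,0,0,1],[0,0,0,0,0,0,1],[0,0,0,0,0,0,1]],
  ],
)

```text
clock: 28.28
eef_pos: [437.7, -163.5, 149.3]
tool_rot: [-3.141, -0.003, 2.921]
force: [0.7, 0.1, -0.9]
width: 51.8
gripper_force: 62.9
```

Run:
```python
from h import *
for n in('wrist','top'):
    if n=='wrist': W,K=wcam()
    im,d=save(n,n+'9.png')
    P=wcloud(W,K,d) if n=='wrist' else cloud('top',d)
    m=((im.max(2)<60)&(np.hypot(P[...,0]-436,P[...,1]+162)<75)&(abs(P[...,2]-6)<(5 if n=='wrist' else 30))).astype(np.uint8)
    q,l,s,c=cv2.connectedComponentsWithStats(m);i=1+s[1:,4].argmax();
    pts=P[l==i];print(n,s[i],cv2.minEnclosingCircle(pts[:,:2].astype(np.float32)))
```

```text
wrist [ 237  155   89   72 3308] ((435.28167724609375, -163.42657470703125), 45.41304016113281)
top [253 240  30  17 264] ((406.6303405761719, -171.56600952148438), 36.469085693359375)
```

View pics/wrist9.png

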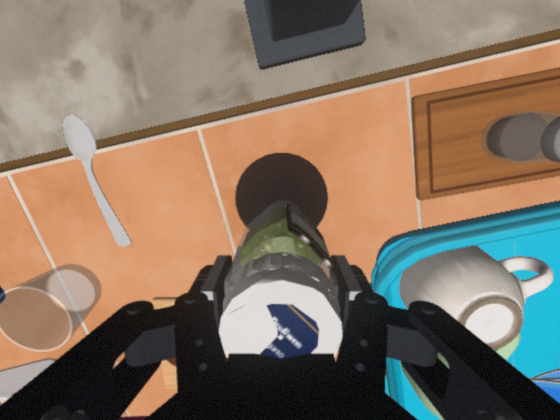

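Emit:
play_rows(
  series=[
    [[0,0,-3,0,0,0,1],[0,0,-3,0,0,0,1],[0,0,-2,0,0,0,1],[0,0,-1,0,0,0,1],[0,0,-0.5,0,0,0,1],[0,0,-0.2,0,0,0,1],[0,0,-0.1,0,0,0,1],[0,0,-0.1,0,0,0,1],[0,0,0,0,0,0,1],[0,0,0,0,0,0,1]],
  ],
)

```text
clock: 29.62
eef_pos: [437.1, -163.1, 50.4]
tool_rot: [-3.141, -0.003, 2.921]
force: [-0.2, 0.2, -0.6]
width: 51.7
gripper_force: 62.9
```

Emit:
play_rows(
  series=[
    [[0,0,-0.1,0,0,0,1],[0,0,-0.1,0,0,0,1],[0,0,-0.1,0,0,0,1],[0,0,0,0,0,0,1],[0,0,0,0,0,0,1]],
  ],
)

```text
clock: 30.25
eef_pos: [437.3, -163.1, 48.5]
tool_rot: [3.141, -0.002, 2.921]
force: [-2.1, 1.1, 15.7]
width: 51.3
gripper_force: 64.4
```

Emit:
play_rows(
  series=[
    [[0,0,0,0,0,0,0.4],[0,0,0,0,0,0,0],[0,0,0,0,0,0,0],[0,0,0,0,0,0,0],[0,0,0,0,0,0,0],[0,0,2.5,0,0,0,0],[0,0,5,0,0,0,0],[0,0,5,0,0,0,0],[0,0,5,0,0,0,0],[0,0,0,0,0,0,0],[0,0,0,0,0,0,0],[0,0,0,0,0,0,0]],
  ],
)

```text
clock: 31.75
eef_pos: [436.2, -162.6, 221.1]
tool_rot: [-3.142, -0.006, 2.921]
force: [0.2, -0.2, -0.2]
width: 85.5
gripper_force: 0.0
```

Run:
```python
from h import *
W,K=wcam();im,d=save('wrist','w10.png');P=wcloud(W,K,d);print(ctrl.read_state()['eef_pos'])
m=(P[...,2]>96)&(P[...,2]<110)&(np.hypot(P[...,0]-436,P[...,1]+163)<35)&(d>0)
m=cv2.morphologyEx(m.astype(np.uint8),cv2.MORPH_OPEN,np.ones((3,3)))>0
print('jar',m.sum(),cv2.minEnclosingCircle(P[m][:,:2].astype(np.float32)),np.median(P[m][:,2]))
m=((im.max(2)<60)&(np.hypot(P[...,0]-436,P[...,1]+162)<60)&(abs(P[...,2]-6)<5)).astype(np.uint8)
q,l,s,c=cv2.connectedComponentsWithStats(m);i=1+s[1:,4].argmax();
pts=P[l==i];print(s[i],cv2.minEnclosingCircle(pts[:,:2].astype(np.float32)))
m=(P[...,2]>85)&(P[...,2]<108)&(np.hypot(P[...,0]-419,P[...,1]-50)<35)&(d>0)
if m.any():print('shaker',m.sum(),cv2.minEnclosingCircle(P[m][:,:2].astype(np.float32)))
```

```text
[ 436.22605355 -162.74536749  221.09212409]
jar 1802 ((435.5100402832031, -163.33445739746094), 22.75083351135254) 103.93812772764932
[ 245  151   71   50 1267] ((434.6136474609375, -163.2024383544922), 44.84098434448242)
shaker 1276 ((417.5416564941406, 46.854496002197266), 17.376567840576172)
```

View pics/w10.png

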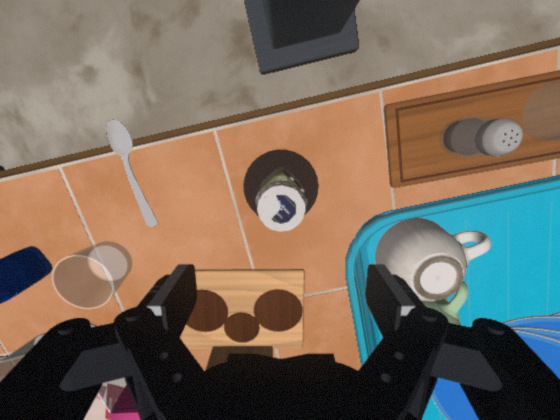

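Emit:
play_rows(
  series=[
    [[-0.3,3.1,0,0,0,0,0],[-0.3,4,0,0,0,0,0],[-0.3,4,0,0,0,0,0],[-0.3,4,0,0,0,0,0],[-0.3,4,0,0,0,0,0],[-0.3,2,0,0,0,0,0],[0,0,0,0,0,0,0],[0,0,-4,0,0,0,0],[0,0,-4,0,0,0,0],[0,0,-4,0,0,0,0],[0,0,-3,0,0,0,0],[0,0,-2.3,0,0,0,0],[0,0,0,0,0,0,0],[0,0,0,0,0,0,0]],
  ],
)

```text
clock: 33.55
eef_pos: [419.4, 46.9, 49.6]
tool_rot: [-3.141, -0.003, 2.919]
force: [-0.6, -0.5, 1.0]
width: 85.5
gripper_force: 0.0
```

Grip and lift, then carry to above the shaker's mark (585, −308).

Emit:
play_rows(
  series=[
    [[0,0.1,0,0,0,0,1],[0,0,0,0,0,0,1],[0,0,0,0,0,0,1],[0,0,0,0,0,0,1],[0,0,0,0,0,0,1],[0,0,0,0,0,0,1],[0,0,0,0,0,0,1],[0,0,0,0,0,0,1]],
  ],
)

```text
clock: 34.55
eef_pos: [419.5, 49.3, 50.2]
tool_rot: [3.141, -0.002, 2.921]
force: [-0.9, 0.4, 11.6]
width: 36.0
gripper_force: 58.8
```

Emit:
play_rows(
  series=[
    [[0,0,3,0,0,0,1],[0,0,5,0,0,0,1],[0,0,5,0,0,0,1],[0,0,3,0,0,0,1],[0.3,-2.5,0,0,0,0,1],[0.3,-3.5,0,0,0,0,1],[0.3,-3.5,0,0,0,0,1],[0.3,-3.5,0,0,0,0,1],[0.3,-3.5,0,0,0,0,1],[0.6,-3.5,0,0,0,0,1],[2,-3,0,0,0,0,1],[2.5,-2.5,0,0,0,0,1],[2.5,-2.5,0,0,0,0,1],[2.5,-2.5,0,0,0,0,1],[2.5,-2.5,0,0,0,0,1],[2.3,-2.5,0,0,0,0,1],[0,0,0,0,0,0,1],[0,0,0,0,0,0,1]],
  ],
)

```text
clock: 36.8
eef_pos: [582.2, -305.2, 208.8]
tool_rot: [3.141, -0.005, 2.921]
force: [-0.4, -0.2, -1.5]
width: 35.6
gripper_force: 60.3
```

Run:
```python
from h import *
W,K=wcam();im,d=save('wrist','w11.png');P=wcloud(W,K,d);print(ctrl.read_state()['eef_pos'])
g=im.max(2)
for nm,x,y in(('markG',608,-206),('markS',585,-308),('markR',623.7,-264)):
  m=((g<95)&(np.hypot(P[...,0]-x,P[...,1]-y)<45)&(abs(P[...,2]-8)<4)&(d>0)).astype(np.uint8)
  n,l,s,c=cv2.connectedComponentsWithStats(m)
  if n>1:
    i=1+s[1:,4].argmax();print(nm,s[i],watz(W,K,c[i],8)[:2],cv2.minEnclosingCircle(P[l==i][:,:2].astype(np.float32)))
```

```text
[ 582.2847959  -304.88108986  208.98408131]
markG [ 350  166   43   53 1053] [ 614.31979302 -196.80073469] ((608.2997436523438, -205.1389617919922), 32.82143783569336)
markS [ 265  166   52   55 1371] [ 591.82985092 -297.96757677] ((590.1069946289062, -300.0870361328125), 36.79965591430664)
markR [ 285  184   59   50 1547] [ 616.95460473 -269.05575365] ((609.5001831054688, -268.2926330566406), 39.30294418334961)
```

View pics/w11.png

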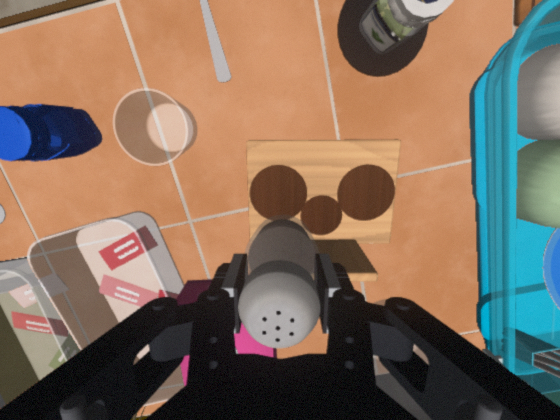

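Emit:
play_rows(
  series=[
    [[0.4,-0.3,-2,0,0,0,1],[0,0,-4,0,0,0,1],[0,0,-4,0,0,0,1],[0,0,-3,0,0,0,1],[0,0,-1.8,0,0,0,1],[0,0,-0.7,0,0,0,1],[0,0,-0.2,0,0,0,1],[0,0,-0.2,0,0,0,1],[0,0,0,0,0,0,1],[0,0,0,0,0,0,1]],
  ],
)

```text
clock: 38.1
eef_pos: [587.4, -309.2, 50.8]
tool_rot: [-3.141, -0.003, 2.921]
force: [0.1, -0.1, -0.1]
width: 35.7
gripper_force: 60.3
```

Emit:
play_rows(
  series=[
    [[-0.05,0.05,-0.1,0,0,0,1],[0,0,-0.1,0,0,0,1],[0,0,-0.1,0,0,0,1],[0,0,-0.1,0,0,0,1],[0,0,0,0,0,0,1],[0,0,0,0,0,0,1]],
  ],
)

```text
clock: 38.85
eef_pos: [586.6, -308.6, 46.5]
tool_rot: [-3.141, -0.003, 2.921]
force: [-0.4, 1.0, 2.4]
width: 35.9
gripper_force: 60.8
```

Emit:
play_rows(
  series=[
    [[0,0,-0.05,0,0,0,1],[0,0,0,0,0,0,0.4],[0,0,0,0,0,0,0],[0,0,0,0,0,0,0],[0,0,0,0,0,0,0],[0,0,2.5,0,0,0,0],[0,0,5,0,0,0,0],[0,0,5,0,0,0,0],[0,0,5,0,0,0,0],[0,0,2,0,0,0,0],[0,0,0,0,0,0,0],[0,0,0,0,0,0,0]],
  ],
)

```text
clock: 40.35
eef_pos: [586.0, -307.8, 239.3]
tool_rot: [3.141, -0.005, 2.921]
force: [0.1, 0.7, -0.4]
width: 85.3
gripper_force: 0.0
```

```bash
cat >> h.py <<'E'
def shk():
    W,K=wcam();im,d=save('wrist','tmp.png');P=wcloud(W,K,d);print(ctrl.read_state()['eef_pos'])
    for nm,x,y,a,b in(('shaker',585,-308,82,101),('glass',607,-206,121,131),('jar',436,-163,96,110),('glassB',415,157,123,135)):
        m=(P[...,2]>a)&(P[...,2]<b)&(np.hypot(P[...,0]-x,P[...,1]-y)<40)&(d>0)
        m=cv2.morphologyEx(m.astype(np.uint8),cv2.MORPH_OPEN,np.ones((3,3)))>0
        if m.sum()>50: print(nm,m.sum(),cv2.minEnclosingCircle(P[m][:,:2].astype(np.float32)),P[m][:,2].max())
E
python3 -c "
from h import *
shk()"
```

```text
[ 585.87906681 -307.81826128  238.9447758 ]
shaker 822 ((584.619140625, -310.38507080078125), 17.09386444091797) 97.98655286049967
jar 1160 ((440.6261901855469, -164.7072296142578), 21.9254207611084) 106.33772051517826
```

Emit:
play_rows(
  series=[
    [[-2.5,2.5,0,0,0,0,0],[-2.5,2.5,0,0,0,0,0],[-2.5,2.5,0,0,0,0,0],[-2.5,2.5,0,0,0,0,0],[-2.5,2.5,0,0,0,0,0],[-1.5,3,0,0,0,1,0],[-0.4,4,0,0,0,1,0],[-0.4,4,0,0,0,1,0],[-0.4,4,0,0,0,1,0],[-0.4,4,0,0,0,1,0],[-0.4,4,0,0,0,1,0],[-0.4,4,0,0,0,1,0],[-0.4,4,0,0,0,1,0],[-0.3,3,0,0,0,1,0],[0,0,0,0,0,0,0],[0,0,0,0,0,0,0]],
  ],
)

```text
clock: 42.4
eef_pos: [415.1, 155.6, 240.2]
tool_rot: [-3.14, -0.004, 3.077]
force: [-0.3, -0.6, 0.5]
width: 85.3
gripper_force: 0.0
```

```bash
python3 -c "
from h import *
shk()"
```

```text
[415.32681575 155.24214299 240.36475052]
jar 103 ((441.2522888183594, -145.4859619140625), 14.182896614074707) 103.13489491585955
glassB 2920 ((414.9985046386719, 157.36817932128906), 28.69634246826172) 132.04496954470537
```

Centred over the glass; descend to TCP ≈ 70 and grip.

Emit:
play_rows(
  series=[
    [[0,0.2,-4,0,0,0,0],[0,0,-4,0,0,0,0],[0,0,-4,0,0,0,0],[0,0,-3,0,0,0,0],[0,0,-2.2,0,0,0,0],[0,0,0,0,0,0,0],[0,0,0,0,0,0,0],[0,0,0,0,0,0,1],[0,0,0,0,0,0,1],[0,0,0,0,0,0,1],[0,0,0,0,0,0,1],[0,0,0,0,0,0,1],[0,0,0,0,0,0,1]],
  ],
)

```text
clock: 44.08
eef_pos: [416.2, 158.5, 70.1]
tool_rot: [3.141, -0.001, 3.078]
force: [-0.9, -2.3, 11.6]
width: 57.4
gripper_force: 58.7
```

Emit:
play_rows(
  series=[
    [[0,0,2.5,0,0,0,1],[0,0,4.5,0,0,0,1],[0,0,4.5,0,0,0,1],[0,0,2.5,0,0,0,1],[0.2,-2.5,0,0,0,-1,1],[0.2,-4,0,0,0,-1,1],[0.2,-4,0,0,0,-1,1],[0.2,-4,0,0,0,-1,1],[0.2,-4,0,0,0,-1,1],[0.2,-4,0,0,0,-1,1],[0.2,-4,0,0,0,-1,1],[0.6,-4,0,0,0,-1,1],[2,-3,0,0,0,-1,1],[3,-1.6,0,0,0,0,1],[3.5,-0.7,0,0,0,0,1],[3.5,-0.4,0,0,0,0,1],[3,-0.2,0,0,0,0,1],[2.2,0,0,0,0,0,1],[0,0,0,0,0,0,1],[0,0,0,0,0,0,1]],
  ],
)

```text
clock: 46.58
eef_pos: [606.2, -205.4, 208.6]
tool_rot: [-3.141, -0.005, 2.92]
force: [-0.9, -0.8, -2.0]
width: 57.3
gripper_force: 61.2
```

Emit:
play_rows(
  series=[
    [[0.15,-0.05,-2,0,0,0,1],[0,0,-4,0,0,0,1],[0,0,-4,0,0,0,1],[0,0,-2.2,0,0,0,1],[0,0,-1,0,0,0,1],[0,0,-0.5,0,0,0,1],[0,0,-0.2,0,0,0,1],[0,0,-0.1,0,0,0,1],[0,0,0,0,0,0,1],[0,0,0,0,0,0,1]],
  ],
)

```text
clock: 47.82
eef_pos: [609.3, -206.1, 69.1]
tool_rot: [-3.141, -0.003, 2.921]
force: [0.0, -0.5, -1.5]
width: 57.0
gripper_force: 61.2
```

Emit:
play_rows(
  series=[
    [[0,0,-0.1,0,0,0,1],[0,0,-0.1,0,0,0,1],[0,0,-0.1,0,0,0,1],[0,0,0,0,0,0,1],[0,0,0,0,0,0,1]],
  ],
)

```text
clock: 48.45
eef_pos: [609.1, -206.0, 66.2]
tool_rot: [3.142, -0.003, 2.921]
force: [-2.0, 0.9, 4.7]
width: 57.3
gripper_force: 61.8
```

Emit:
play_rows(
  series=[
    [[0,0,0,0,0,0,0.4],[0,0,0,0,0,0,0],[0,0,0,0,0,0,0],[0,0,0,0,0,0,0],[0,0,0,0,0,0,0],[0,0,2.5,0,0,0,0],[0,0,5,0,0,0,0],[0,0,5,0,0,0,0],[0,0,5,0,0,0,0],[0,0,4,0,0,0,0],[0,0,0,0,0,0,0],[0,0,0,0,0,0,0],[0,0,0,0,0,0,0]],
  ],
)

```text
clock: 50.08
eef_pos: [608.4, -205.5, 279.2]
tool_rot: [3.141, -0.006, 2.921]
force: [-0.8, 0.2, -0.1]
width: 85.5
gripper_force: 0.0
```

```bash
python3 -c "
from h import *
shk()"
```

```text
[ 608.446621   -205.64590191  279.26802726]
shaker 656 ((584.5977783203125, -310.3711242675781), 17.162811279296875) 98.61624172040683
glass 2187 ((607.6741333007812, -206.78135681152344), 28.570463180541992) 128.20555373112717
jar 1665 ((436.5769958496094, -163.55252075195312), 22.527572631835938) 107.21270383204865
```

View pics/tmp.png

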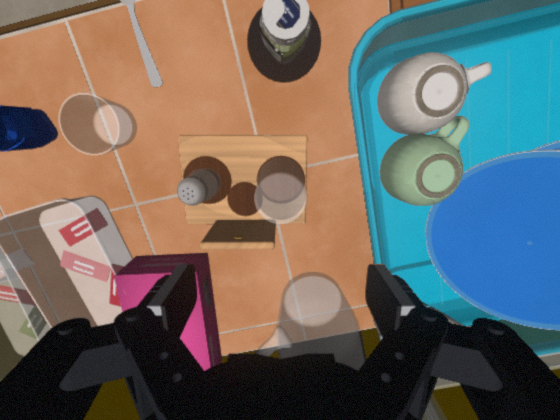

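The picture shows the shaker at about (190,188) and the glass at (280,190), both standing on their marks, and the jar at (285,30) on the coaster. The glass measures within about 1 mm of its starting place and the shaker within about 3 mm.

```bash
python3 -c "
from h import *
print(workorder.finish_job())"
```

```text
the job is handed in; nothing more can be done
None
```

The job is handed in, with no verdict shown: by the last camera check the jar stands on the coaster about 1 mm off centre, and the shaker and glass are upright on their original marks within about 3 mm.

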